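# Eject a soap carton and trap it on the chute

### The arm

A 7-joint arm with a two-finger parallel gripper is mounted at the origin on the work surface. World frame = base frame: x ahead of the robot, y to its left, z up, the work surface at z = 0. Lengths are in mm, angles in rad, forces in N, time in s.
With the tool pointing down it reaches from about 400 to 875 mm from the base axis. Payload 4.4 kg.
Tool frame: the origin (TCP) lies midway between the tips of the shut fingers; the grasp point (between the pads) lies ctrl.grip_depth behind it (ctrl.grip_depth is the distance from the TCP to the grasp point, in mm); z points along the fingers, y is the line along which they close (so a half turn about z gives the same grasp; the last joint's range is limited). The gripper opens to 85 mm and grips with 20 to 120 N. Pads are 22 mm wide; open, the fingers measure 114 mm over their backs; the gripper's body (76 mm by 85 mm) begins 54 mm behind the grasp point. The pads swing forward as they close: fully open they stand 13 mm farther back than shut.
Start: joints at [-1.379, 0.628, 0.038, 1.517, -0.027, 0.996, -0.02], TCP at [165.695, 628.54, 231.313] pointing down, gripper open.
Joint ranges: [-3.06, 3.06], [-0.37, 2.12], [-1.25, 1.32], [0.18, 2.47], [-1.1, 4.24], [0.23, 1.98], [-2.94, 2.94]. Speed limits (rad/s): [2.57, 2.57, 3.14, 3.14, 3.14, 3.14, 3.14].

### API

Orientations are given as [roll, pitch, yaw] about the fixed x, y, z axes, in that order (R = Rz(yaw) Ry(pitch) Rx(roll)).
In Python, from cell import ctrl gives the robot as it stands.
- The arm moves only by the tool carry_out, never from a script. Its argument "deltas" is one flat list of numbers, 7 for each row, row after row: the turn, a rotation vector about the tool's x, y, z in degrees, then the shift along the tool's x, y, z in m, then the closure, from -1 (fully open) to 1 (shut). In form: [wx, wy, wz, dx, dy, dz, claw, wx, wy, wz, dx, dy, dz, claw, ...]. A call has 1 to 12 rows; each row shifts and turns the commanded pose from where the row before left it, along the tool's axes as they then stand; what a row does not reach is not made up. A row lasts 1/8 s, in which the tool goes at most 62.5 mm and 10.7 degrees, less where a joint would pass 70% of its speed; a pose out of reach is approached as far as the arm can. A call with a gripper value outside its range is refused whole. The fingers move at their own pace and stop on an object; the grip force is fixed at half the most. Time passes only in rows, so rows that do not move let the fingers close. It gives the time, the measured TCP pose, the force, the opening and the grip force at its end, in the units of the state.
- ctrl.read_state(): the state, without advancing time (a new reading comes with each control period).
- ctrl.get_image(name): name is "scene" or "top"; returns the picture (420x560x3 uint8, red, green, blue); there is no depth.
- ctrl.calibration(name): a dict with "mtx" (3x3 intrinsics, pixels), "distortion" ([k1, k2, p1, p2, k3] as OpenCV has them; the pictures are not rectified), "R" (3x3) and "t" (3): a world point X has camera coordinates R X + t. Camera axes: x right, y down, z forward; pixel columns grow to the right and rows downward; lengths in mm; the calibration is good to about 2 mm. A picture is of the moment at which its call begins. calibration takes no time and is no camera call.
- ctrl.finish_job(): hands the job in; it is judged then, once.
The state is a dict: "clock": time; "qpos": joint angles; "qd": joint speeds; "tau": joint torques, N m; "eef_pos": TCP position; "tool_rot": TCP orientation; "force": force on the tool from outside, world axes, zero at the start; "torque": the same for the moment, N m; "width": finger opening in mm; "gripper_force": force on a finger pad.
Only numpy, scipy, OpenCV 4.12 (cv2) and the standard library are available. Lean on these libraries where they do the work, as an engineer would, in place of code of your own. Each camera call takes 0.05 s, during which the arm holds its last target. There are 200 camera calls.

### The job

On the hotel vanity, press the dispenser's key all the way down with one fingertip and keep it down, and with the other finger stop the soap carton that springs out, so that it is trapped on the chute close below where it waited and does not slide off the end. Do not pick the carton up and leave everything else on the counter alone. Finish while still holding: one finger on the pressed key, the other against the carton.

Things in the scene. Friction and masses are not known exactly. Their poses are not given: they have to be found in the camera images.
- dispenser: Fixed grey soap dispenser, 210 x 120 mm, 84 mm high at its rear. Origin on the counter, under the middle of the waiting carton's front edge; z up. Its straight chute lies on y = 0 and descends towards -x at 18 degrees: floor 42 mm up at x = 0, 31 mm at x = -35 mm, ending at x = -94 mm. 48 mm wide inside, side walls 4 mm thick, 10 mm above the floor. The key stands beside it, on the +y side.
- key_top (a point): Centre of the top of the press key, a flat black cap 36 mm (dispenser x) by 32 mm (dispenser y) on a grey housing 44 x 40 mm, 36 mm high. Top 49 mm above the counter at rest, 40 mm fully pressed, that is 9 mm above the chute floor beside it. It lies 68 mm from the chute's centre line, at the dispenser's x = -35 mm, y = +68 mm, and moves with the key.
- key (a joint): Travel of the press key straight down, m: 0 up, 0.009 fully down on a firm stop. Sprung: 3 N to start, 6 N fully down; it rises when let go. A steel tab, 5 mm high, across the chute just below the carton goes down with the key; with the key about 5 to 6 mm down the carton is free and shoots out. If the key comes up again, the tab rises under the carton.
- ejector (a joint): Travel of the spring plunger behind the carton along the chute, m: 0 cocked (at the start), 0.030 fully out. It pushes the carton with 2 N cocked, 1 N fully out.
- chute_mid (a point): Point on the chute floor, on its centre line, straight across (along the dispenser's y) from the key's centre, 31 mm above the counter: a place where the other finger can stand in the carton's way, its tip just above the floor. The chute is slippery: a freed carton that meets nothing leaves its end in about half a second.
- soap: Loose white carton of soap with a tan band, 60 x 45 x 22 mm (x, y, z), about 60 g, lying on the chute; origin at the centre of its underside, x along the chute (uphill), z square to its floor. It starts against the tab, origin at the dispenser's x = +28 mm, y = 0, front face at x = 0. Trapped, it should have gone 3 to 50 mm down the chute.
- lotion: Bystander: amber bottle, 32 mm diameter, 75 mm high; origin at the centre of its underside.
- shampoo: Bystander: green bottle, 34 mm diameter, 85 mm high; origin at the centre of its underside.
- spare_soap: Bystander: another carton of soap, 60 x 45 x 22 mm, lying on the counter; origin at the centre of its underside.
- kit_box: Bystander: flat dark box, 75 x 45 x 26 mm; origin at the centre of its underside.
- tumbler: Bystander: glass, 68 mm diameter, 85 mm high; origin at the centre of its underside.
- mug: Bystander: white mug, 72 mm diameter, 80 mm high; origin at the centre of its underside.
- dish: Bystander: white plate, 110 mm diameter, 18 mm high; origin at the centre of its underside.
Things that resemble listed ones, but are neither listed nor needed, are in the scene too. Leave any purple look-alike of the dispenser alone.

How it is judged (in metres and radians):
On the way, in this order (a step that is already met when the one before it is completed fails the run):
1. the key is pressed (value of joint key above 0.003 m and contact force between the fingers and key above 0.5 N).
2. the carton has sprung out and is stopped by a finger (x of soap in the frame of dispenser below 0.025 m and contact force between the fingers and soap above 0.03 N), for 0.3 s.
At the end, for the whole second after the job is handed in: The key is held down by a finger (more than 6.5 mm of its 9 mm, more than 1 N), and the carton rests against a finger (more than 0.03 N) on the chute, at rest (under 20 mm/s), 3 to 50 mm down the chute from where it waited (all of step 2 and value of joint key above 0.0065 m and contact force between the fingers and key above 1 N and x of soap in the frame of dispenser above -0.02 m and linear speed of soap below 0.02 m/s); the arm keeps its last pose, push and grip.
It fails at once if the carton slides away (its origin passes 35 mm below the dispenser's origin along x) (x of soap in the frame of dispenser below -0.035 m).
It fails at once if the carton is lifted or thrown out of the chute (z of soap in the frame of dispenser above 0.062 m or y of soap in the frame of dispenser above 0.015 m or y of soap in the frame of dispenser below -0.015 m).
It fails at once if another thing on the counter is moved by more than 15 mm (distance of any of lotion, shampoo, spare_soap, kit_box, tumbler, mug, dish from where it was at the start of the episode above 0.015 m).
It also fails if it takes over 26 s, if anything falls off the work surface, if the arm or the gripper's body presses on something with over 40 N, if the wrist force passes 120 N, or if a joint passes its speed limit or range.

## Working session

There is one attempt and no reset: what is moved stays moved. The work goes in short steps, Python scripts to look and compute and a tool call to move; the robot and the scene stay as the last step left them, time stands still between calls to the robot, and variables do not carry over. Pictures are saved under pics/ and viewed, at most 10 in all, crops included, and the job is handed in when it is done.

Besides the shell and the picture viewer there is one more tool, called by a JSON object that holds its "api" and its "payload". carry_out: Moves the arm, as the interface text tells. Its arguments: {"type":"object","properties":{"deltas":{"type":"array"}},"required":["deltas"]}

```bash
mkdir -p pics
python3 - <<'E'
from cell import ctrl
import cv2,numpy as np
for n in("scene","top"):
    im=ctrl.get_image(n);cv2.imwrite(f"pics/{n}0.png",im[:,:,::-1])
    c=ctrl.calibration(n);print(n,{k:np.round(v,4).tolist() for k,v in c.items()})
print(ctrl.read_state(),ctrl.grip_depth)
E
```

```text
scene {'mtx': [[396.9535, 0.0, 281.0105], [0.0, 396.9535, 212.0454], [0.0, 0.0, 1.0]], 'distortion': [-0.0577, 0.0, 0.0, 0.0, 0.0], 'R': [[0.5648, 0.8252, -0.0053], [0.5943, -0.4112, -0.6912], [-0.5725, 0.3872, -0.7227]], 't': [-315.0166, -184.6151, 1156.6069]}
top {'mtx': [[393.2235, 0.0, 278.1382], [0.0, 393.2235, 212.2118], [0.0, 0.0, 1.0]], 'distortion': [-0.0266, 0.0, 0.0, 0.0, 0.0], 'R': [[-0.0212, -0.9997, -0.008], [-0.9857, 0.0223, -0.1668], [0.1669, 0.0043, -0.986]], 't': [114.4381, 433.1063, 902.3263]}
{'clock': 0.1, 'qpos': array([-1.37883775,  0.62924677,  0.03844109,  1.51824816, -0.02700154,
        0.99632861, -0.01996673]), 'qd': array([ 0.00027041, -0.00216264,  0.0015024 , -0.00199173, -0.00017268,
       -0.00194215,  0.00056696]), 'tau': array([ 2.56812978e-03, -5.64534974e+01,  1.23049401e+00, -1.93974388e+01,
        1.13131350e-02,  5.43213944e-03, -2.40040538e-05]), 'eef_pos': array([165.51913256, 627.99476591, 230.49178678]), 'tool_rot': array([-3.13987956e+00,  1.32111090e-05,  2.88386994e+00]), 'force': array([ 0.97609408,  0.03809517, -0.30938299]), 'torque': array([-0.02321603, -0.03642788,  0.02098311]), 'gripper_force': 0.0, 'width': 85.14327887370362} 18.700000000000003
```

View pics/scene0.png

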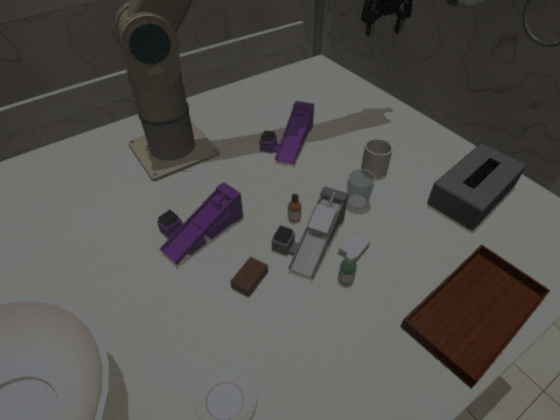

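View pics/top0.png

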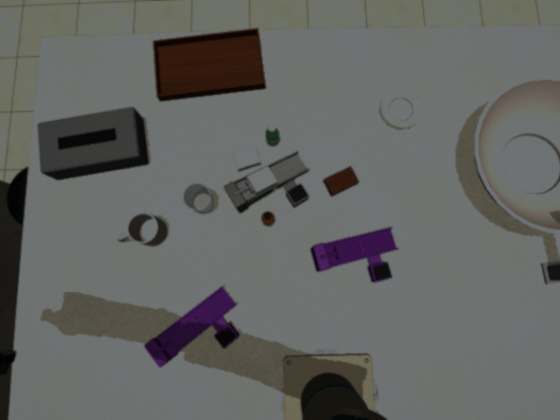

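The grey dispenser with the white carton is at top (268,180) and scene (320,230). The things that could be mistaken for it are purple, at top (355,250) and (192,325) and at scene (205,222) and (296,132), so I'm choosing the grey one. Next I'll take close crops.

Run:
```python
import cv2
a=cv2.imread("pics/top0.png")[135:225,215:325];b=cv2.imread("pics/scene0.png")[180:285,260:380]
f=lambda i,w:cv2.convertScaleAbs(cv2.resize(i,None,fx=w,fy=w,interpolation=cv2.INTER_CUBIC),alpha=1.6)
cv2.imwrite("pics/topc.png",f(a,6.6666));cv2.imwrite("pics/scenec.png",f(b,5))
```

```text
(no output)
```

View pics/topc.png

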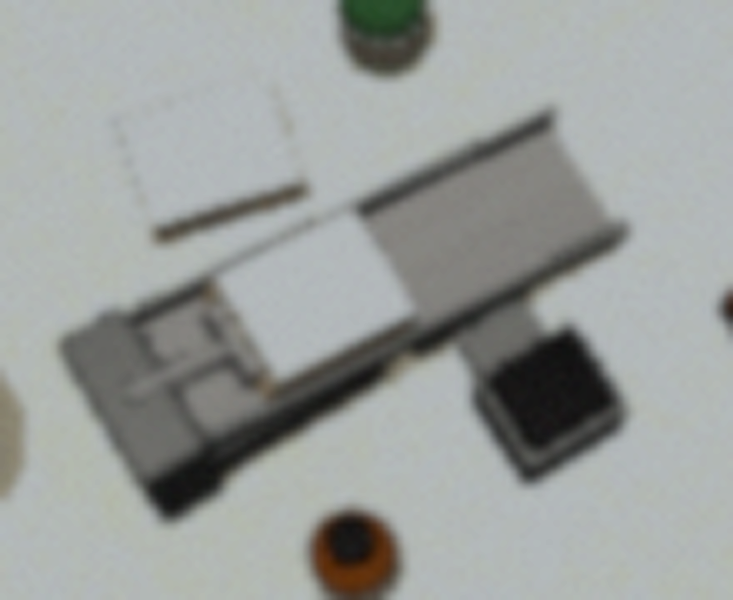

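View pics/scenec.png

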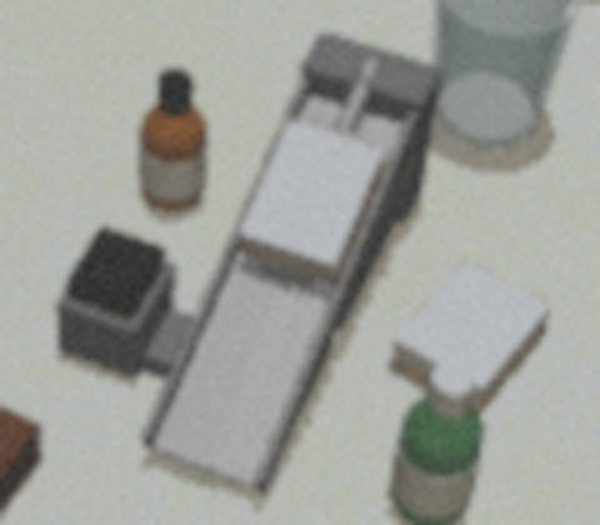

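Top crop: cap corners at (573,330), (487,380), (540,447) and (617,402), and the carton top's front edge from (355,208) to (412,303). The scene crop agrees: cap at (105,230)–(137,313), carton front edge from (243,232) to (337,268). Next I'll fit the dispenser pose from both views.

```bash
cat > h.py <<'E'
import cv2,numpy as np
from cell import ctrl
from scipy.spatial.transform import Rotation as Ro
def proj(n,P):
    c=ctrl.calibration(n);rv=cv2.Rodrigues(np.array(c["R"],float))[0]
    return cv2.projectPoints(np.array(P,float),rv,np.array(c["t"],float),np.array(c["mtx"]),np.array(c["distortion"]))[0][:,0]
def w(p,P):
    P=np.array(P,float);return np.c_[Ro.from_euler('z',p[2]).apply(P)[:,:2]+p[:2],P[:,2]]
E
python3 - <<'E'
from h import *
from scipy.optimize import least_squares
M=np.array([[-53,52,49],[-17,52,49],[-17,84,49],[-53,84,49],[-7.3,-22.5,63],[-7.3,22.5,63],[49.8,-22.5,81.5],[49.8,22.5,81.5],[-94,-28,22],[-94,28,22]])
T=np.array([[573,330],[487,380],[540,447],[617,402],[355,208],[412,303],[212,278],[272,385],[553,112],[628,232]])
S=np.array([[137,313],[168,250],[105,230],[68,295],[337,268],[243,232],[388,155],[297,122],[258,490],[150,440]])
T=(T+.5)/6.6666-.5+[215,135];S=(S+.5)/5-.5+[260,180]
r=lambda p,m=(1,1):np.r_[m[0]*(proj("top",w(p,M))-T).ravel(),m[1]*(proj("scene",w(p,M))-S).ravel()]
for m in((1,1),(1,0),(0,1)):
    s=[least_squares(r,[500,50,a],args=(m,),x_scale=[10,10,.1]) for a in(0,1.5,3,4.5)]
    s=min(s,key=lambda q:q.cost);print(m,s.x%1000,s.x,s.cost)
    if m==(1,1):print(r(s.x).reshape(-1,2).round(1).tolist());p=s.x
q=w(p,[[-35,34,40],[-35,68,49],[-35,0,31]]);print(q.round(1),np.hypot(*q[0,:2]))
print(np.array(ctrl.read_state()["tool_rot"]))
E
```

```text
(1, 1) [523.2719375  121.82150361   2.09477899] [523.2719375  121.82150361   2.09477899] 26.806358044038298
[[-0.0, -1.8], [0.0, -1.7], [-0.9, -0.4], [0.5, -1.4], [0.0, -1.3], [1.3, 0.2], [0.0, -1.7], [1.0, -1.5], [-0.5, -1.5], [0.2, -0.9], [-0.9, -1.7], [-0.1, -0.5], [-0.6, -1.2], [-0.4, -3.0], [-0.2, -0.3], [-0.8, 0.1], [-0.4, -1.1], [-1.2, -0.7], [1.5, -2.3], [-1.5, -1.7]]
(1, 0) [520.37066589 122.30200289   2.09357705] [520.37066589 122.30200289   2.09357705] 3.6141140996485754
(0, 1) [526.7134011  120.49040346   2.09436048] [526.7134011  120.49040346   2.09436048] 6.735228035768992
[[511.3  74.5  40. ]
 [481.9  57.5  49. ]
 [540.8  91.5  31. ]] 516.7447143882581
[-3.13987956e+00  1.32111090e-05  2.88386994e+00]
```

{"api": "carry_out", "payload": {"deltas": [0, 0, 9, 0, 0, 0, -0.26, 0, 0, 9, 0, 0, 0, -0.26, 0, 0, 9, 0, 0, 0, -0.26, 0, 0, 9, 0, 0, 0, -0.26, 0, 0, 9, 0, 0, 0, -0.26, 0, 0, 0, -0.046, 0.0015, 0, -0.26, 0, 0, 0, -0.046, 0.0015, 0, -0.26, 0, 0, 0, -0.046, 0.0015, 0, -0.26, 0, 0, 0, -0.046, 0.0015, 0, -0.26, 0, 0, 0, -0.046, 0.0015, 0, -0.26, 0, 0, 0, -0.046, 0.0015, 0, -0.26, 0, 0, 0, -0.046, 0.0015, 0, -0.26]}}

```text
clock: 1.6
eef_pos: [337.4, 354.2, 231.1]
tool_rot: [-3.141, 0.0, 2.099]
force: [0.9, 0.2, 0.1]
width: 53.9
gripper_force: 0.0
```

{"api": "carry_out", "payload": {"deltas": [0, 0, 0, -0.046, 0.0015, 0, -0.26, 0, 0, 0, -0.046, 0.0015, 0, -0.26, 0, 0, 0, -0.046, 0.0015, 0, -0.26, 0, 0, 0, -0.046, 0.0015, 0, -0.26, 0, 0, 0, -0.046, 0.0015, 0, -0.26, 0, 0, 0, -0.046, 0.0015, 0, -0.26, 0, 0, 0, -0.046, 0.0015, 0, -0.26, 0, 0, 0, 0, 0, 0, -0.26, 0, 0, 0, 0, 0, 0.03, -0.26, 0, 0, 0, 0, 0, 0.03, -0.26, 0, 0, 0, 0, 0, 0.03, -0.26, 0, 0, 0, 0, 0, 0, -0.26]}}

```text
clock: 3.1
eef_pos: [505.7, 83.4, 139.5]
tool_rot: [-3.137, -0.002, 2.099]
force: [-0.3, -0.7, -0.3]
width: 53.7
gripper_force: 0.0
```

Run:
```python
from h import *
s=ctrl.read_state();print({k:np.round(s[k],3) for k in("clock","eef_pos","tool_rot","force","width","qpos")})
R=Ro.from_euler('xyz',s["tool_rot"]);q=w([523.3,121.8,2.0948],[[-35,34,40]])[0]
print(R.inv().apply(q-s["eef_pos"]).round(1), (R.inv()*Ro.from_euler('xyz',[np.pi,0,2.0948])).as_rotvec(degrees=True).round(2))
a=ctrl.get_image("top")[115:235,205:345,::-1];b=ctrl.get_image("scene")[150:285,240:400,::-1]
f=lambda i,w:cv2.convertScaleAbs(cv2.resize(i,None,fx=w,fy=w,interpolation=cv2.INTER_CUBIC),alpha=1.6)
A=f(a,2.8);B=f(b,2.5);h=max(A.shape[0],B.shape[0]);A=cv2.copyMakeBorder(A,0,h-A.shape[0],0,0,0);B=cv2.copyMakeBorder(B,0,h-B.shape[0],0,0,0)
cv2.imwrite("pics/m1.png",np.hstack([A,B]))
```

```text
{'clock': np.float64(3.1), 'eef_pos': array([505.749,  83.354, 139.495]), 'tool_rot': array([-3.137e+00, -2.000e-03,  2.099e+00]), 'force': array([-0.334, -0.675, -0.29 ]), 'width': np.float64(53.669), 'qpos': array([-0.383,  0.583,  0.244,  1.988, -0.238,  0.604,  0.549])}
[-10.7   0.9  99.5] [-0.29 -0.13  0.27]
```

View pics/m1.png

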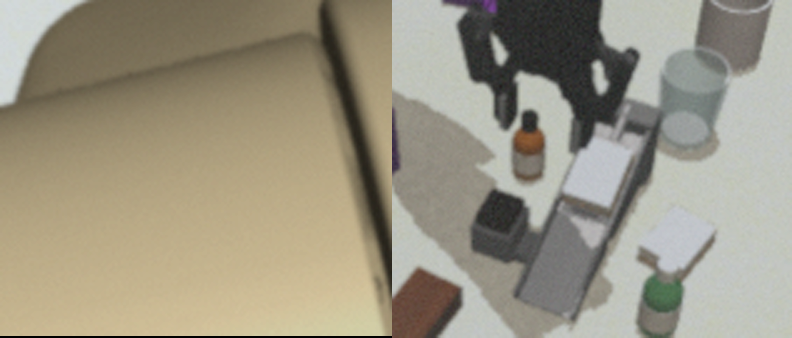

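The scene picture shows the gripper above and behind the dispenser as expected, with the fingers open at crop (505,115) and (578,140). The top view is blocked by the arm. I'll centre the fingers, roll 3° so the chute finger sits lower, and descend.

{"api": "carry_out", "payload": {"deltas": [3, 0, 0, 0, 0, 0, -0.26, 0, 0, 0, -0.0105, 0.001, 0, -0.26, 0, 0, 0, 0, 0, 0.02, -0.26, 0, 0, 0, 0, 0, 0.02, -0.26, 0, 0, 0, 0, 0, 0.02, -0.26, 0, 0, 0, 0, 0, 0.01, -0.26, 0, 0, 0, 0, 0, 0, -0.26, 0, 0, 0, 0, 0, 0, -0.26]}}

```text
clock: 4.2
eef_pos: [511.7, 72.2, 72.1]
tool_rot: [-3.091, 0.001, 2.098]
force: [-0.7, 0.1, 0.1]
width: 54.0
gripper_force: 0.0
```

Run:
```python
from h import *
s=ctrl.read_state();print({k:np.round(s[k],3) for k in("clock","eef_pos","tool_rot","force","width")})
R=Ro.from_euler('xyz',s["tool_rot"]);q=w([523.3,121.8,2.0948],[[-35,34,40]])[0]
print(R.inv().apply(q-s["eef_pos"]).round(1))
i=ctrl.get_image("scene")[170:280,255:375,::-1]
cv2.imwrite("pics/m2.png",cv2.convertScaleAbs(cv2.resize(i,None,fx=5,fy=5,interpolation=cv2.INTER_CUBIC),alpha=1.8))
```

```text
{'clock': np.float64(4.2), 'eef_pos': array([511.72 ,  72.164,  72.09 ]), 'tool_rot': array([-3.091e+00,  1.000e-03,  2.098e+00]), 'force': array([-0.703,  0.061,  0.116]), 'width': np.float64(53.998)}
[ 2.2  2.5 32. ]
```

View pics/m2.png

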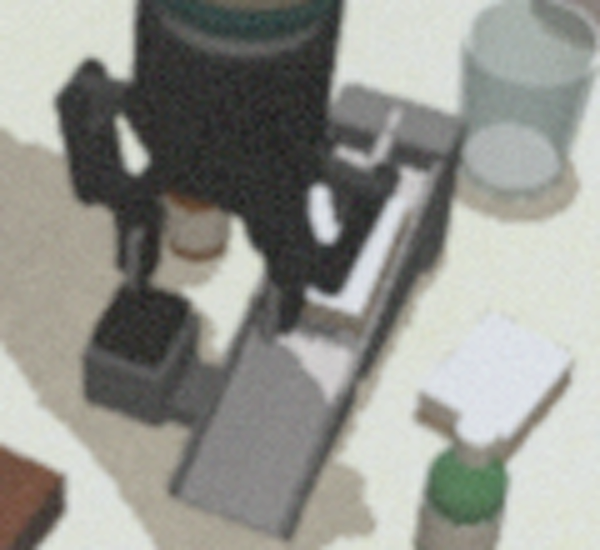

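Run:
```python
from h import *
s=ctrl.read_state();R=Ro.from_euler('xyz',s["tool_rot"])
for b in(0,5,9):
    P=R.apply([[0,-34,-b],[0,34,-b]])+s["eef_pos"]
    print(b,P.round(1).tolist(),((proj("scene",P)-[255,170])*5).round().tolist())
```

```text
0 [[482.4, 55.2, 73.8], [541.1, 89.4, 70.4]] [[136.0, 277.0], [283.0, 333.0]]
5 [[482.6, 55.3, 78.8], [541.3, 89.5, 75.4]] [[137.0, 269.0], [284.0, 326.0]]
9 [[482.8, 55.4, 82.8], [541.5, 89.6, 79.4]] [[137.0, 263.0], [285.0, 320.0]]
```

The tips are where they were predicted to be: seen at (138,290) and (285,332), within a few mm. I'll descend to just above the key.

{"api": "carry_out", "payload": {"deltas": [0, 0, 0, 0.002, 0.001, 0.008, -0.26, 0, 0, 0, 0, 0, 0.007, -0.26, 0, 0, 0, 0, 0, 0, -0.26, 0, 0, 0, 0, 0, 0, -0.26]}}

```text
clock: 4.75
eef_pos: [510.2, 74.0, 56.2]
tool_rot: [-3.089, -0.0, 2.098]
force: [-0.9, 0.0, 0.3]
width: 53.8
gripper_force: 0.0
```

{"api": "carry_out", "payload": {"deltas": [0, 0, 0, 0, 0, 0.003, -0.26, 0, 0, 0, 0, 0, 0.003, -0.26, 0, 0, 0, 0, 0, 0, -0.26]}}

```text
clock: 5.12
eef_pos: [509.7, 73.9, 50.1]
tool_rot: [-3.089, -0.0, 2.098]
force: [-0.1, -0.1, 1.1]
width: 53.9
gripper_force: 0.0
```

{"api": "carry_out", "payload": {"deltas": [0, 0, 0, 0, 0, 0.003, -0.26, 0, 0, 0, 0, 0, 0, -0.26, 0, 0, 0, 0, 0, 0, -0.26]}}

```text
clock: 5.5
eef_pos: [509.8, 73.9, 47.3]
tool_rot: [-3.089, -0.0, 2.098]
force: [-0.2, 0.8, 0.4]
width: 53.8
gripper_force: 0.0
```

{"api": "carry_out", "payload": {"deltas": [0, 0, 0, 0, 0, 0.002, -0.26, 0, 0, 0, 0, 0, 0, -0.26, 0, 0, 0, 0, 0, 0, -0.26]}}

```text
clock: 5.88
eef_pos: [509.7, 73.8, 45.3]
tool_rot: [-3.089, -0.0, 2.098]
force: [-0.5, 0.6, 0.5]
width: 53.9
gripper_force: 0.0
```

{"api": "carry_out", "payload": {"deltas": [0, 0, 0, 0, 0, 0.002, -0.26, 0, 0, 0, 0, 0, 0, -0.26, 0, 0, 0, 0, 0, 0, -0.26]}}

```text
clock: 6.25
eef_pos: [509.8, 73.8, 43.4]
tool_rot: [-3.09, 0.0, 2.098]
force: [0.0, 0.2, 2.2]
width: 53.9
gripper_force: 0.9
```

Contact at TCP z of about 43.4, so full press should come near 34.4.

{"api": "carry_out", "payload": {"deltas": [0, 0, 0, 0, 0, 0.003, -0.26, 0, 0, 0, 0, 0, 0.003, -0.26, 0, 0, 0, 0, 0, 0.003, -0.26, 0, 0, 0, 0, 0, 0, -0.26, 0, 0, 0, 0, 0, 0, -0.26, 0, 0, 0, 0, 0, 0, -0.26]}}

```text
clock: 7.0
eef_pos: [509.8, 73.8, 34.7]
tool_rot: [-3.09, 0.0, 2.098]
force: [-0.5, 0.8, 9.1]
width: 53.6
gripper_force: 4.9
```

Run:
```python
from h import *
i=ctrl.get_image("scene")[170:280,255:375,::-1]
cv2.imwrite("pics/m3.png",cv2.convertScaleAbs(cv2.resize(i,None,fx=5,fy=5,interpolation=cv2.INTER_CUBIC),alpha=1.8))
s=ctrl.read_state();print({k:np.round(s[k],3) for k in("clock","eef_pos","tool_rot","force","torque","width")})
```

```text
{'clock': np.float64(7.05), 'eef_pos': array([509.87 ,  73.736,  34.763]), 'tool_rot': array([-3.091,  0.   ,  2.098]), 'force': array([ 0.114, -0.097,  7.211]), 'torque': array([ 0.076,  0.119, -0.14 ]), 'width': np.float64(53.753)}
```

View pics/m3.png

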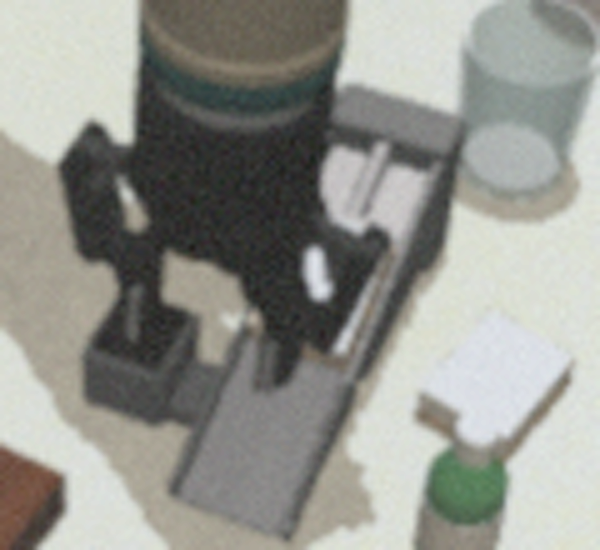

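The carton has sprung out and is resting against the finger: its front edge is at about (330,355) and the plunger is extended. The key finger sits on the pressed cap. I'll press slightly harder to reach the stop, then settle.

{"api": "carry_out", "payload": {"deltas": [0, 0, 0, 0, 0, 0.0015, -0.26, 0, 0, 0, 0, 0, 0, -0.26, 0, 0, 0, 0, 0, 0, -0.26, 0, 0, 0, 0, 0, 0, -0.26, 0, 0, 0, 0, 0, 0, -0.26]}}

```text
clock: 7.68
eef_pos: [509.8, 73.7, 34.5]
tool_rot: [-3.091, -0.0, 2.098]
force: [-0.5, 0.8, 20.3]
width: 53.9
gripper_force: 11.3
```

```bash
python3 -c "
from cell import ctrl
print(ctrl.finish_job())"
```

```text
the job is handed in; nothing more can be done
None
```

I handed the job in at about 7.7 s with one finger holding the key down on its stop (about 20 N) and the other holding the sprung-out carton on the chute. The last picture showed the carton stopped against that finger, and the hand-in returned no verdict.

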